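# Seat a setting block under the clamp toe

## Robot

A 6-joint arm with a two-finger parallel gripper is mounted at the origin on a cart in front of the work surface, level with it; the furniture and walls round the work are solid. World frame = base frame: x ahead of the robot, y to its left, z up, the work surface at z = 0. Lengths are in mm, angles in rad, forces in N, time in s.
With the tool pointing down it reaches from about 325 to 925 mm from the base axis. Payload 3.1 kg.
Tool frame: the origin (TCP) lies midway between the tips of the shut fingers; the grasp point (between the pads) lies 19 mm behind it; z points along the fingers, y is the direction in which the jaws open and shut (so a half turn about z gives the same grasp; the last joint's range is limited). The gripper opens to 85 mm and grips with 20 to 120 N. Pads are 22 mm wide; open, the fingers measure 114 mm over their backs; the gripper's body (76 mm by 85 mm) begins 54 mm behind the grasp point. The pads swing forward as they close: fully open they stand 13 mm farther back than shut.
Start: joints at [-1.227, 0.217, 1.613, -0, 1.311, -0.112], TCP at [275.135, -561.195, 231.3] pointing down, gripper open.
Joint ranges: [-2.75, 2.75], [-0.78, 2.1], [0.31, 2.55], [-1.13, 4.27], [0.13, 2.63], [-2.58, 2.58]. Speed limits (rad/s): [2.79, 2.79, 3.14, 3.14, 3.14, 3.14].

## Interface

Orientations are given as a rotation vector (axis times angle).
In Python, from rig import r gives the robot as it stands.
- The arm moves only by the tool play_rows, never from a script. Its argument "increments" is a list of rows, each an object with "xyz": the shift along the tool's x, y, z in cm, a list of three; "delta_rot": the turn, a rotation vector about the tool's x, y, z in rad, a list of three; "jaw": the finger opening in cm, from 0 to 8.54. In form: [{"xyz": [tx, ty, tz], "delta_rot": [wx, wy, wz], "jaw": jaw}, ...]. A call has 1 to 5 rows; each row shifts and turns the commanded pose from where the row before left it, along the tool's axes as they then stand; what a row does not reach is not made up. A row lasts 1/8 s, in which the tool goes at most 62.5 mm and 10.7 degrees, less where a joint would pass 70% of its speed; a pose out of reach is approached as far as the arm can. A call is refused whole if a number of a shift passes 6.25 or a number of a turn 0.188, either way. A call with a gripper value outside its range is refused whole. The fingers move at their own pace and stop on an object; the grip force is fixed at half the most. Time passes only in rows, so rows that do not move let the fingers close. It gives the time, the measured TCP pose, the force and the opening at its end, in the units of the state.
- r.read_state(): the state, without advancing time (a new reading comes with each control period).
- r.get_image(name): name is "side" or "top"; returns (picture, depth): 420x560x3 uint8, red, green, blue; 420x560 float32, mm along the optical axis (not along the pixel's ray), 0 where there is no reading.
- r.calibration(name): a dict with "fx", "fy", "cx", "cy" (pixels), "R" (3x3) and "t" (3): a world point X has camera coordinates R X + t. Camera axes: x right, y down, z forward; pixel columns grow to the right and rows downward; lengths in mm; the calibration is good to about 2 mm. A picture is of the moment at which its call begins. calibration takes no time and is no camera call.
- r.sign_off(): hands the job in, once; it reports no verdict.
The state is a dict: "time": time; "qpos": joint angles; "qd": joint speeds; "effort": joint torques, N m; "ee_pos": TCP position; "eef_rot": TCP orientation; "ft_force": force on the tool from outside, world axes, zero at the start; "wrist_torque": the same for the moment, N m; "opening": finger opening in mm.
Only numpy, scipy, OpenCV 4.12 (cv2) and the standard library are available. Lean on these libraries where they do the work, as an engineer would, in place of code of your own. Each camera call takes 0.05 s, during which the arm holds its last target.

## Task

Load the long aluminium setting block into the marking nest: lay it flat on the nest's dark base in front of the blue clamp toe, slide it in under the toe end first between the two low guides, and push gently until it is fully home against the cushioned end stop, with the red tell-tale pin pushed in flush. The stop is set to a different depth for every job, so feel for it and never press on it with more than 15 N. Then let go, leaving the block lying there and the other things where they are.

Things in the scene. Friction and masses are not known exactly. Their poses are not given: they have to be found in the camera images.
- long_block_mid (a point): Centre of the long setting block, a loose plain aluminium block 30 mm (its x) x 50 mm (its y, the long axis) x 20 mm high (z), about 80 g; the point is half-way up (10 mm over its underside). Either end may go in first. It starts flat on the bench.
- nest: Marking nest fixed to the bench: dark steel base plate 140 x 90 x 6 mm. Origin: centre of its underside; z up; +x is the way the block slides in, y across. The block slides on its top (z = 6 mm; block centre then at z = 16 mm). The half at x < -12 mm is clear. The heel block carrying the toe stands at x = 49 to 67 mm.
- toe_tip (a point): Middle of the lower front edge of the blue clamp toe, at nest x = 0, y = 0, z = 28.5 mm (2.5 mm above a block lying on the base); axes as the nest's. The toe is 22 mm wide, 8 mm thick and overhangs from here to x = 67 mm; its bolt rises to z = 44 mm.
- guides (a point): Mid-point between the two low aluminium guides, at nest x = 20, y = 0, z = 11 mm (the height of their tops); axes as the nest's. They run along x from 0 to 40 mm, inner faces 34 mm apart, 8 mm thick, with flared lead-ins from x = -12 mm. Fingers holding the block's 30 mm sides must stay above them.
- tell_pin (a joint): Red 6 mm pin in the black face of the end stop (30 mm wide, 16 high, under the toe; face set anywhere from nest x = 12 to 32 mm, unlike each time; its cushion gives 1 mm per 20 N). Pin at nest z = 15 mm. 0 = 4 mm out of the face, 0.004 = flush, as when the block touches the stop. Friction 0.5 N, no spring: stays where pushed. Two red flags on the stop move with it.
- cube_block: Bystander: aluminium setting block, 30 mm cube, loose; origin at the centre of its underside.
- small_block: Bystander: small aluminium setting block 22 x 45 x 18 mm, loose; origin at the centre of its underside.
- loupe: Bystander: black loupe, 34 mm across, 31 mm high, loose; origin at the centre of its underside.
- nut_box: Bystander: small clear open box of nuts, 53 x 65 x 26 mm, loose; origin at the centre of its underside.

How it is judged (in metres and radians):
On the way:
1. the block's leading end is under the toe, the block flat and on the base, the pin still out (x of long_block_mid in the frame of nest above -0.022 m and value of joint tell_pin below 0.001 m and z of long_block_mid in the frame of nest between 0.0135 and 0.019 m and angle between long_block_mid's own z axis and vertical below 0.06 rad), for 0.1 s.
At the end, for the whole second after the job is handed in: The tell-tale pin is within 1 mm of flush (over 3 mm in); the block lies flat on the nest base under the toe, its long axis along the slide within 0.15 rad and centred within 5 mm across, its centre 15 mm before to 10 mm past the toe's tip; the bystanders are within 20 mm of where they stood (value of joint tell_pin above 0.003 m and x of long_block_mid in the frame of nest between -0.015 and 0.01 m and y of long_block_mid in the frame of nest between -0.005 and 0.005 m and angle between the y axis of long_block_mid and the x axis of nest, either way round below 0.15 rad and z of long_block_mid in the frame of nest between 0.0135 and 0.019 m and angle between long_block_mid's own z axis and vertical below 0.06 rad and distance of each of cube_block, small_block, loupe, nut_box from where it was at the start of the episode below 0.02 m); the robot touches nothing.
It fails at once if the block presses on the end stop (cushion and pin) with more than 15 N (contact force between long_block and end_stop above 15 N).
It fails at once if a bystander (cube_block) is moved more than 20 mm (distance of cube_block from where it was at the start of the episode above 0.02 m).
It fails at once if a bystander (small_block) is moved more than 20 mm (distance of small_block from where it was at the start of the episode above 0.02 m).
It fails at once if a bystander (loupe) is moved more than 20 mm (distance of loupe from where it was at the start of the episode above 0.02 m).
It fails at once if a bystander (nut_box) is moved more than 20 mm (distance of nut_box from where it was at the start of the episode above 0.02 m).
It also fails if it takes over 43 s, if anything falls off the work surface, if the arm or the gripper's body presses on something with over 40 N, if the wrist force passes 120 N, or if a joint passes its speed limit or range.

## Working session

There is one attempt and no reset: what is moved stays moved. The work goes in short steps, Python scripts to look and compute and a tool call to move; the robot and the scene stay as the last step left them, time stands still between calls to the robot, and variables do not carry over. Pictures are saved under pics/ and viewed, and the job is handed in when it is done.

Besides the shell and the picture viewer there is one more tool, called after ">>>" as name(argument=value, ...) on one line, values as JSON. play_rows: Moves the arm, as the interface text tells. Its arguments: {"type":"object","properties":{"increments":{"type":"array","items":{"type":"object","properties":{"xyz":{"type":"array","items":{"type":"number"}},"delta_rot":{"type":"array","items":{"type":"number"}},"jaw":{"type":"number"}}}}},"required":["increments"]}

```bash
ls; mkdir -p pics
python3 - <<'E'
from rig import r
import cv2,numpy as np
print(r.read_state())
for n in("side","top"):
    p,d=r.get_image(n); cv2.imwrite(f"pics/{n}0.png",p[:,:,::-1]); np.savez(f"pics/{n}0.npz",p=p,d=d); print(r.calibration(n))
E
```

```text
pics
{'time': 0.0, 'qpos': array([-1.22718142e+00,  2.17764688e-01,  1.61494773e+00,  1.19280287e-05,
        1.31133605e+00, -1.12205816e-01]), 'qd': array([-0.00027405, -0.00044032,  0.00031129,  0.00013823, -0.00116465,
        0.00024105]), 'effort': array([-3.17224476e-04, -3.96849847e+01, -3.03849506e+01, -2.03634149e-04,
        9.66874708e-03,  8.66318345e-06]), 'ee_pos': array([ 274.86151737, -560.38710805,  229.95467433]), 'eef_rot': array([-3.05797660e+00, -7.09262863e-01,  4.27029003e-04]), 'ft_force': array([0.56172158, 0.17951491, 0.40154698]), 'wrist_torque': array([-0.03843156, -0.00889596, -0.0568384 ]), 'opening': 85.17471559602048}
{'fx': 384.35719497228496, 'fy': 384.35719497228496, 'cx': 281.15058316478803, 'cy': 210.40479649094613, 'R': array([[ 0.9974772 ,  0.06759178, -0.02169284],
       [ 0.0281119 , -0.65672064, -0.7536098 ],
       [-0.06518396,  0.75109877, -0.656964  ]]), 't': array([-551.1908498 , -195.56896815, 1158.47638675])}
{'fx': 465.8016666853258, 'fy': 465.8016666853258, 'cx': 278.2355843045078, 'cy': 210.98352201569494, 'R': array([[-0.03659057, -0.99932899, -0.00164554],
       [-0.97381519,  0.03602599, -0.22446848],
       [ 0.22437715, -0.00661098, -0.97447996]]), 't': array([-293.40125297,  601.36326695,  783.12224086])}
```

View pics/side0.png

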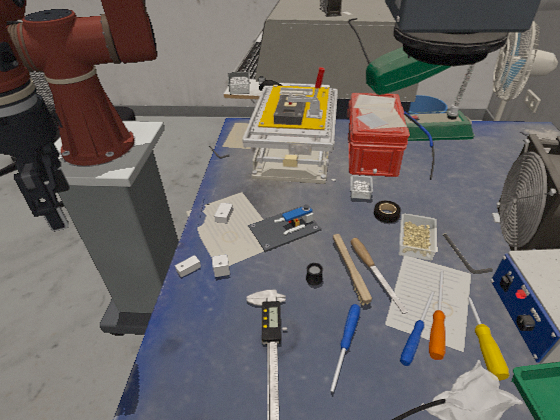

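View pics/top0.png

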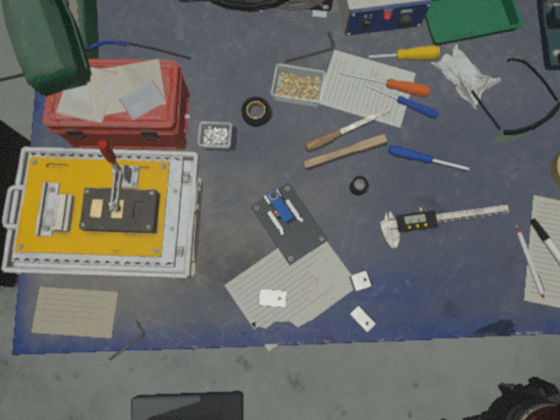

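```bash
cat > h.py <<'E'
import cv2,numpy as np
from rig import r
def ray(n,u,v,z):
    c=r.calibration(n);R=np.array(c['R']);t=np.array(c['t'])
    d=R.T@np.array([(u-c['cx'])/c['fx'],(v-c['cy'])/c['fy'],1]);o=-R.T@t
    return o+d*(z-o[2])/d[2]
def proj(n,X):
    c=r.calibration(n);q=np.array(c['R'])@X+np.array(c['t'])
    return np.array([c['fx']*q[0]/q[2]+c['cx'],c['fy']*q[1]/q[2]+c['cy']])
E
python3 - <<'E'
from h import *
p=cv2.imread("pics/top0.png"); 
cv2.imwrite("pics/topz.png",cv2.resize(p[170:345,215:395],None,fx=4.4,fy=3.4*4.4/3.4*0.77,interpolation=cv2.INTER_CUBIC) if 0 else cv2.resize(p[180:340,220:390],(680,600)[:1]*1+(640,) if 0 else (637,600),interpolation=cv2.INTER_CUBIC))
s=cv2.imread("pics/side0.png"); cv2.imwrite("pics/sidez.png",cv2.resize(s[185:285,165:335],(800,470),interpolation=cv2.INTER_CUBIC))
hsv=cv2.cvtColor(p,cv2.COLOR_BGR2HSV)
m=((hsv[:,:,2]>215)&(hsv[:,:,1]<30)).astype('uint8'); 
n,l,st,c=cv2.connectedComponentsWithStats(m)
for i in range(1,n):
    if st[i,4]>40 and 220<c[i][0]<395 and 170<c[i][1]<345:
        ct=cv2.findContours((l==i).astype('uint8'),0,2)[0][0]
        b=cv2.boxPoints(cv2.minAreaRect(ct)); w=np.array([ray("top",*q,20)[:2] for q in b])
        print(c[i],st[i,4],w.mean(0),np.linalg.norm(w[1]-w[0]),np.linalg.norm(w[2]-w[1]),w.round(1).tolist())
E
```

```text
[272.33898305 301.98305085] 59 [ 430.65520617 -297.90102592] 12.27781711483373 41.100901641053746 [[426.8, -276.9], [439.1, -278.2], [434.5, -319.0], [422.3, -317.6]]
```

View pics/topz.png

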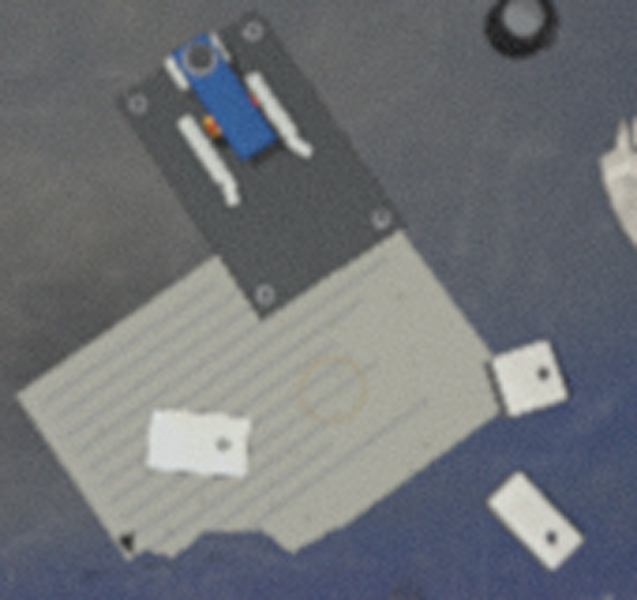

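View pics/sidez.png

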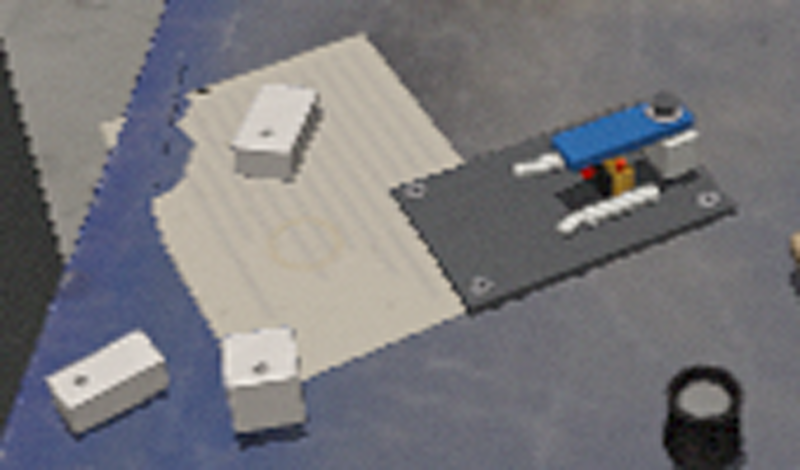

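Run:
```python
from h import *
for n,bp,db in(("top",(272,298),None),("side",(223,212),None)):
    p=cv2.imread(f"pics/{n}0.png"); hsv=cv2.cvtColor(p,cv2.COLOR_BGR2HSV)
    print(n,"block",p[bp[1],bp[0]],"paper",p[290,320] if n=="top" else p[235,230])
    for q in ((300,245),(265,225)) : print("plate?",p[q[1],q[0]],hsv[q[1],q[0]])
p=cv2.imread("pics/top0.png")
def rects(m,z,box,mn):
    k,l,st,c=cv2.connectedComponentsWithStats(m.astype('uint8'))
    for i in range(1,k):
        if st[i,4]>mn and box[0]<c[i][0]<box[1] and box[2]<c[i][1]<box[3]:
            ct=max(cv2.findContours((l==i).astype('uint8'),0,2)[0],key=cv2.contourArea)
            w=np.array([ray("top",*q[0],z)[:2] for q in ct],np.float32)
            rc=cv2.minAreaRect(w); M=cv2.moments(ct)
            cen=ray("top",M['m10']/M['m00'],M['m01']/M['m00'],z) 
            print(c[i].round(1),st[i,4],np.round(rc[0],1),np.round(rc[1],1),rc[2],"centroid",cen.round(1),"box",cv2.boxPoints(rc).round(1).tolist())
hsv=cv2.cvtColor(p,cv2.COLOR_BGR2HSV)
print("white");
for th in (185,195,205): print(th);rects(p[:,:,0]>th,20,(220,395,170,345),40)
print("blue");rects((hsv[:,:,0]>95)&(hsv[:,:,0]<120)&(hsv[:,:,1]>140)&(hsv[:,:,2]>90),36.5,(220,395,170,345),40)
print("plate")
for vm in (80,90):
  m=(hsv[:,:,2]<vm)&(hsv[:,:,1]<60); m=m.astype('uint8'); m=cv2.morphologyEx(m,cv2.MORPH_CLOSE,np.ones((9,9))); m=cv2.morphologyEx(m,cv2.MORPH_OPEN,np.ones((7,7)));rects(m,6,(220,395,170,345),400)
for q in [(262,12),(118,100),(262,318),(405,230)]: print(ray("top",220+q[0]/3.747,180+q[1]/3.75,6).round(1))
```

```text
top block [210 216 212] paper [155 167 170]
plate? [84 84 80] [90 12 84]
plate? [82 84 81] [70  9 84]
side block [197 205 211] paper [165 181 190]
plate? [120 120 123] [  0   6 123]
plate? [91 89 86] [102  14  91]
white
185
[275.6 222.2] 52 [ 579.2 -310.1] [48.2  5.1] 29.73133659362793 centroid [ 580.5 -309.1   20. ] box [[557.0, -319.79998779296875], [559.5, -324.29998779296875], [601.4000244140625, -300.3999938964844], [598.9000244140625, -295.8999938964844]]
[360.2 280.6] 196 [ 462.4 -464.5] [26.7 27.1] 15.919073104858398 centroid [ 462.3 -464.5   20. ] box [[445.8999938964844, -455.1000061035156], [453.29998779296875, -481.20001220703125], [479.0, -473.79998779296875], [471.6000061035156, -447.79998779296875]]
[272.2 297.8] 385 [ 436.9 -299.1] [48.5 29.9] 82.61415100097656 centroid [ 436.6 -298.8   20. ] box [[419.0, -321.20001220703125], [448.70001220703125, -325.1000061035156], [454.8999938964844, -277.0], [425.20001220703125, -273.20001220703125]]
[361.9 318.2] 218 [ 393.7 -462.3] [41.7 18.3] 42.38282775878906 centroid [ 393.1 -462.3   20. ] box [[372.1000061035156, -469.60000
[... 1325 characters left out ...]
, [627.2999877929688, -318.79998779296875], [616.7000122070312, -301.1000061035156]]
plate
[290.  225.3] 2670 [ 581.  -335.2] [138.   91.5] 31.39637565612793 centroid [ 574.4 -337.8    6. ] box [[498.29998779296875, -332.1000061035156], [546.0, -410.20001220703125], [663.7999877929688, -338.29998779296875], [616.0999755859375, -260.20001220703125]]
[227.4 271.6] 820 [ 483.4 -222.5] [68.3 84.4] 12.051606178283691 centroid [ 489.5 -214.7    6. ] box [[441.20001220703125, -188.39999389648438], [458.79998779296875, -270.8999938964844], [525.5999755859375, -256.6000061035156], [508.0, -174.10000610351562]]
[ 660.4 -341.1    6. ]
[ 615.1 -263.4    6. ]
[ 498.  -334.2    6. ]
[ 540.7 -409.9    6. ]
```

```bash
cat >> h.py <<'E'
from scipy.spatial.transform import Rotation as Ro
def need(x,y,z,ydeg):
    s=r.read_state();A=Ro.from_rotvec(s['eef_rot']);M=A.as_matrix()
    yd=np.degrees(np.arctan2(M[1,1],M[0,1]))
    dr=(ydeg-yd+180)%360-180
    print("t",round(s['time'],2),"pos",s['ee_pos'].round(1),"ydir",round(yd,2),"tilt",np.round(M[:2,2],4),"F",s['ft_force'].round(1),"open",round(s['opening'],1))
    a=np.radians(ydeg);T=np.array([[-np.sin(a),np.cos(a),0],[np.cos(a),np.sin(a),0],[0,0,-1]]).T
    T=np.column_stack([np.cross([np.cos(a),np.sin(a),0],[0,0,-1]),[np.cos(a),np.sin(a),0],[0,0,-1]])
    d=np.array([x,y,z])-s['ee_pos']
    print("rotz tool",round(-np.radians(dr),4),"shift cm now",(M.T@d/10).round(3),"after rot",(T.T@d/10).round(3))
E
python3 - <<'E'
from h import *
need(436,-304.7,100,-7.4)
# toe in side view & flags
for X in ((580,-335,28.5),(580,-335,36.5)): print(proj("side",np.array(X)),proj("top",np.array(X)))
for n in("side","top"):
    p=cv2.imread(f"pics/{n}0.png");hsv=cv2.cvtColor(p,cv2.COLOR_BGR2HSV)
    m=(((hsv[:,:,0]<8)|(hsv[:,:,0]>172))&(hsv[:,:,1]>120)&(hsv[:,:,2]>60)).astype('uint8')
    k,l,st,c=cv2.connectedComponentsWithStats(m)
    for i in range(1,k):
        b=(250,330,195,250)
        if b[0]<c[i][0]<b[1] and b[2]<c[i][1]<b[3]: print(n,c[i],st[i])
    if n=="side":
        m=((hsv[:,:,0]>95)&(hsv[:,:,0]<120)&(hsv[:,:,1]>140)&(hsv[:,:,2]>90)).astype('uint8')
        k,l,st,c=cv2.connectedComponentsWithStats(m)
        for i in range(1,k):
            if b[0]<c[i][0]<b[1] and b[2]<c[i][1]<b[3]: print("blue",c[i],st[i])
E
```

```text
t 0.1 pos [ 274.9 -560.5  230.1] ydir -63.89 tilt [-0.0008  0.0021] F [-0.2 -0.2  0.5] open 85.3
rotz tool -0.9859 shift cm now [ 25.723 -15.847  13.049] after rot [27.44  12.684 13.008]
[282.99679151 219.11027724] [288.7849736  220.47289185]
[282.92934255 216.42235461] [288.87147068 219.60634048]
side [296.33333333 219.33333333] [296 219   2   2   3]
side [289.57142857 221.14285714] [288 220   4   3   7]
blue [294.68817204 213.67204301] [282 208  30  13 186]
```

>>> play_rows(increments=[{"xyz": [0,0,0],"delta_rot": [0,0,-0.18],"jaw": 6},{"xyz": [0,0,0],"delta_rot": [0,0,-0.18],"jaw": 6},{"xyz": [0,0,0],"delta_rot": [0,0,-0.18],"jaw": 6},{"xyz": [0,0,0],"delta_rot": [0,0,-0.18],"jaw": 6},{"xyz": [0,0,0],"delta_rot": [0,0,-0.18],"jaw": 6}])

```text
time: 0.72
ee_pos: [275.0, -560.7, 230.5]
eef_rot: [-2.44, -1.977, -0.001]
ft_force: [-0.4, -0.3, -0.8]
opening: 60.1
```

>>> play_rows(increments=[{"xyz": [0,0,0],"delta_rot": [0,0,-0.086],"jaw": 6},{"xyz": [5.4,2.5,1.0],"delta_rot": [0,0,0],"jaw": 6},{"xyz": [5.4,2.5,1.0],"delta_rot": [0,0,0],"jaw": 6},{"xyz": [5.4,2.5,1.0],"delta_rot": [0,0,0],"jaw": 6},{"xyz": [5.4,2.5,1.0],"delta_rot": [0,0,0],"jaw": 6}])

```text
time: 1.35
ee_pos: [402.6, -357.9, 190.5]
eef_rot: [-2.36, -2.073, -0.0]
ft_force: [0.4, -0.6, -0.2]
opening: 59.8
```

>>> play_rows(increments=[{"xyz": [4.0,1.8,3],"delta_rot": [0,0,0],"jaw": 6},{"xyz": [1.8,0.9,3],"delta_rot": [0,0,0],"jaw": 6},{"xyz": [0,0,2],"delta_rot": [0,0,0],"jaw": 6},{"xyz": [0,0,2],"delta_rot": [0,0,0],"jaw": 6},{"xyz": [0,0,1],"delta_rot": [0,0,0],"jaw": 6}])

```text
time: 1.98
ee_pos: [435.4, -304.7, 79.6]
eef_rot: [-2.357, -2.072, 0.0]
ft_force: [0.7, 0.0, 0.4]
opening: 59.8
```

Run:
```python
from h import *
p,d=r.get_image("top"); cv2.imwrite("pics/top1.png",cv2.resize(p[180:340,180:390,::-1],(788,600),interpolation=cv2.INTER_CUBIC))
p,d=r.get_image("side"); cv2.imwrite("pics/side1.png",cv2.resize(p[135:285,135:335,::-1],(800,600),interpolation=cv2.INTER_CUBIC))
need(436,-304.7,7,-7.4)
```

```text
t 2.08 pos [ 435.3 -305.    79.9] ydir -7.4 tilt [-0.0024  0.0022] F [-0.7 -0.1 -0.6] open 60.2
rotz tool 0.0001 shift cm now [0.021 0.083 7.285] after rot [0.034 0.064 7.285]
```

View pics/top1.png

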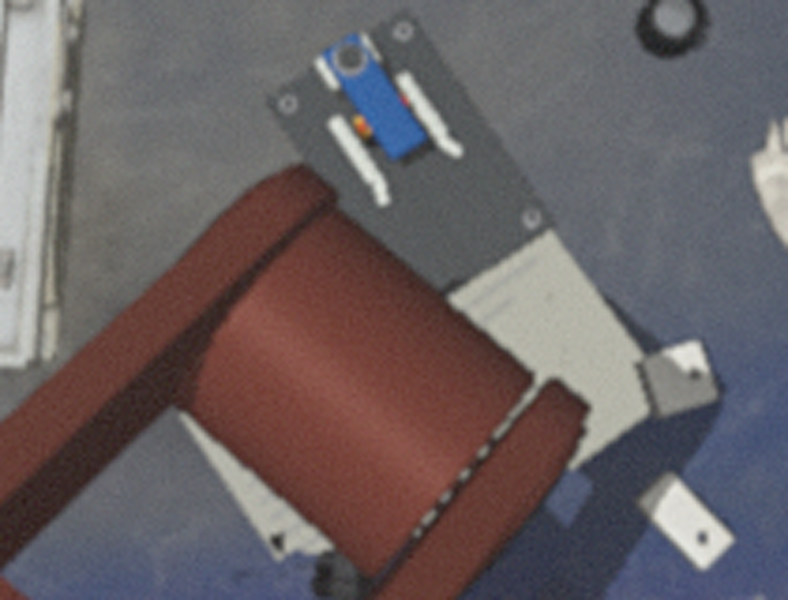

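View pics/side1.png

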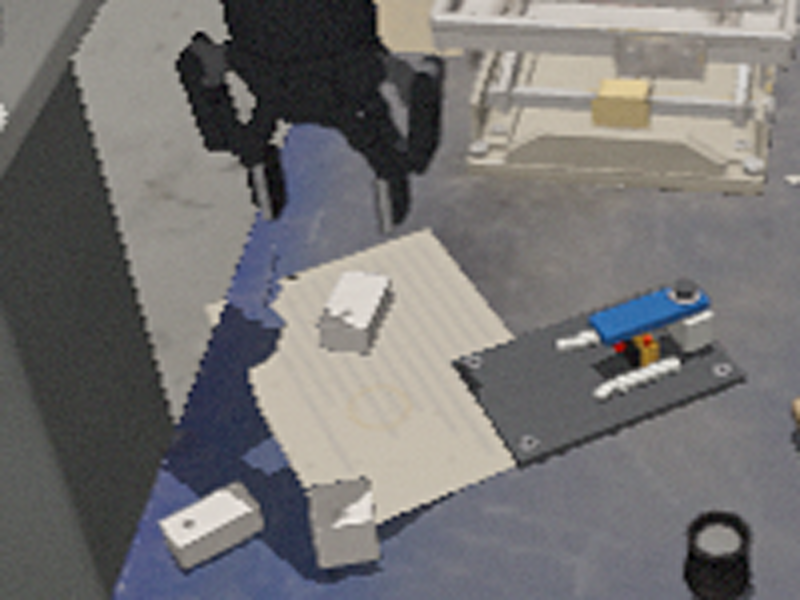

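The gripper hangs over the long block in the side picture (block top about (360,290), fingertips about (270,215) and (390,230)). The nest is unobstructed in the top picture. Descending.

>>> play_rows(increments=[{"xyz": [0.04,0.06,2.5],"delta_rot": [0,0,0],"jaw": 6},{"xyz": [0,0,2.5],"delta_rot": [0,0,0],"jaw": 6},{"xyz": [0,0,1.5],"delta_rot": [0,0,0],"jaw": 6},{"xyz": [0,0,0.7],"delta_rot": [0,0,0],"jaw": 6},{"xyz": [0,0,0],"delta_rot": [0,0,0],"jaw": 6}])

```text
time: 2.7
ee_pos: [437.1, -305.6, 9.4]
eef_rot: [-2.36, -2.073, -0.0]
ft_force: [0.3, -0.4, 0.5]
opening: 60.0
```

Run:
```python
from h import *
p,d=r.get_image("side"); cv2.imwrite("pics/side2.png",cv2.resize(p[135:285,135:335,::-1],(800,600),interpolation=cv2.INTER_CUBIC))
need(436,-304.7,7,-7.4)
```

```text
t 2.75 pos [ 437.4 -305.9    9.9] ydir -7.39 tilt [ 0.0007 -0.0007] F [0.1 0.1 0.6] open 59.8
rotz tool 0.0001 shift cm now [ 0.104 -0.155  0.288] after rot [ 0.104 -0.155  0.289]
```

View pics/side2.png

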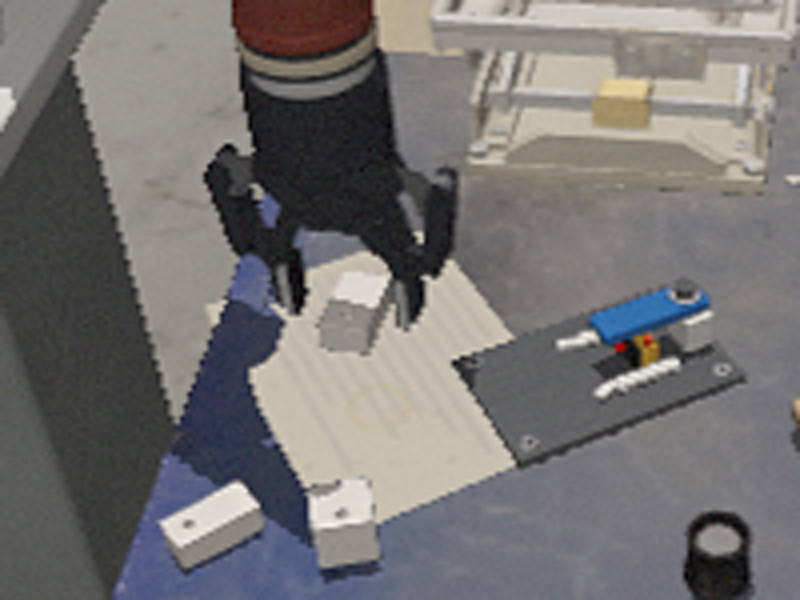

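Fingers straddle the block (tips at about (295,310) and (405,325)). Going a little lower and closing.

>>> play_rows(increments=[{"xyz": [0.1,-0.1,0.25],"delta_rot": [0,0,0],"jaw": 4},{"xyz": [0,0,0],"delta_rot": [0,0,0],"jaw": 2.5},{"xyz": [0,0,0],"delta_rot": [0,0,0],"jaw": 2.5},{"xyz": [0,0,0],"delta_rot": [0,0,0],"jaw": 2.5},{"xyz": [0,0,0],"delta_rot": [0,0,0],"jaw": 2.5}])

```text
time: 3.38
ee_pos: [436.6, -304.8, 7.5]
eef_rot: [2.359, 2.073, 0.0]
ft_force: [0.7, 0.5, 5.9]
opening: 28.6
```

Run:
```python
from h import *
p,d=r.get_image("side"); cv2.imwrite("pics/side3.png",cv2.resize(p[135:285,135:335,::-1],(800,600),interpolation=cv2.INTER_CUBIC))
need(436,-304.7,7,-7.4)
```

```text
t 3.42 pos [ 436.6 -304.8    7.5] ydir -7.39 tilt [ 0.0009 -0.0008] F [-0.7  0.2  6.1] open 28.2
rotz tool 0.0002 shift cm now [ 0.002 -0.065  0.05 ] after rot [ 0.002 -0.065  0.05 ]
```

View pics/side3.png

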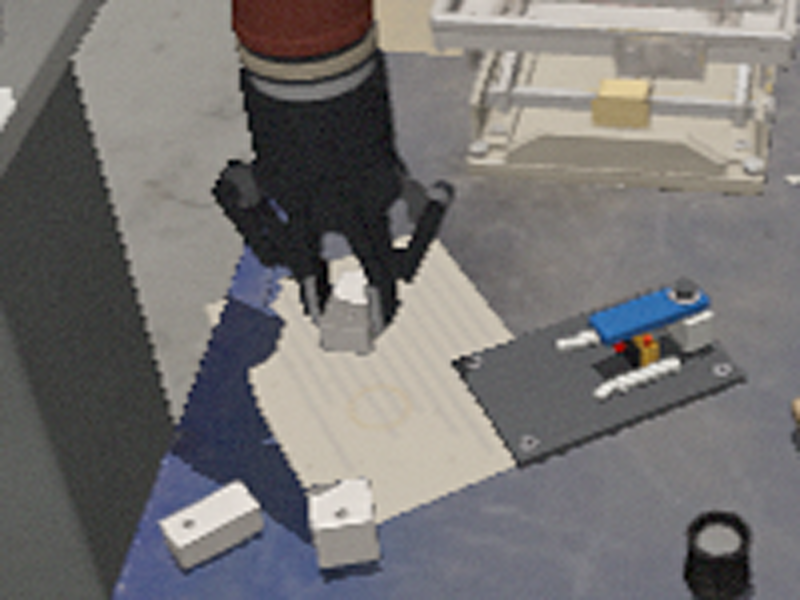

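Block gripped centrally (side picture, block at about (345,325) between the fingers). Lifting and turning.

>>> play_rows(increments=[{"xyz": [0,0,-2],"delta_rot": [0,0,0],"jaw": 2.5},{"xyz": [0,0,-2],"delta_rot": [0,0,0.16],"jaw": 2.5},{"xyz": [0,0,-1],"delta_rot": [0,0,0.185],"jaw": 2.5},{"xyz": [0,0,0],"delta_rot": [0,0,0.185],"jaw": 2.5},{"xyz": [0,0,0],"delta_rot": [0,0,0.185],"jaw": 2.5}])

```text
time: 4.05
ee_pos: [435.5, -303.8, 56.1]
eef_rot: [-2.939, -1.107, 0.001]
ft_force: [-0.4, 0.4, -1.0]
opening: 28.1
```

>>> play_rows(increments=[{"xyz": [0,0,0],"delta_rot": [0,0,0.184],"jaw": 2.5},{"xyz": [0,0,0],"delta_rot": [0,0,0],"jaw": 2.5}])

```text
time: 4.3
ee_pos: [435.4, -303.8, 55.9]
eef_rot: [-3.024, -0.845, 0.001]
ft_force: [0.5, 0.3, -1.4]
opening: 28.3
```

Run:
```python
from h import *
need(532,-363.9,40,-58.9)
```

```text
t 4.3 pos [ 435.4 -303.8   55.9] ydir -58.78 tilt [-0.0013  0.0012] F [ 0.5  0.3 -1.4] open 28.3
rotz tool 0.0021 shift cm now [ 5.143 10.151  1.574] after rot [ 5.164 10.138  1.593]
```

>>> play_rows(increments=[{"xyz": [2,4,0],"delta_rot": [0,0,0.002],"jaw": 2.5},{"xyz": [2,4,0.6],"delta_rot": [0,0,0],"jaw": 2.5},{"xyz": [1.16,2.14,1],"delta_rot": [0,0,0],"jaw": 2.5},{"xyz": [0,0,1],"delta_rot": [0,0,0],"jaw": 2.5},{"xyz": [0,0,0],"delta_rot": [0,0,0],"jaw": 2.5}])

```text
time: 4.92
ee_pos: [530.4, -362.8, 28.4]
eef_rot: [-3.022, -0.84, 0.005]
ft_force: [0.6, 0.0, -0.3]
opening: 28.5
```

Run:
```python
from h import *
p,d=r.get_image("side"); cv2.imwrite("pics/side4.png",cv2.resize(p[165:265,215:345,::-1],(780,600),interpolation=cv2.INTER_CUBIC))
p,d=r.get_image("top"); cv2.imwrite("pics/top4.png",cv2.resize(p[160:310,200:390,::-1],(760,600),interpolation=cv2.INTER_CUBIC))
need(532,-363.9,14.5,-58.9)
```

```text
t 5.03 pos [ 531.1 -363.5   30. ] ydir -58.97 tilt [-0.002   0.0017] F [-0.1  0.1 -1.2] open 28.1
rotz tool -0.0012 shift cm now [0.054 0.081 1.548] after rot [0.053 0.077 1.548]
```

View pics/side4.png

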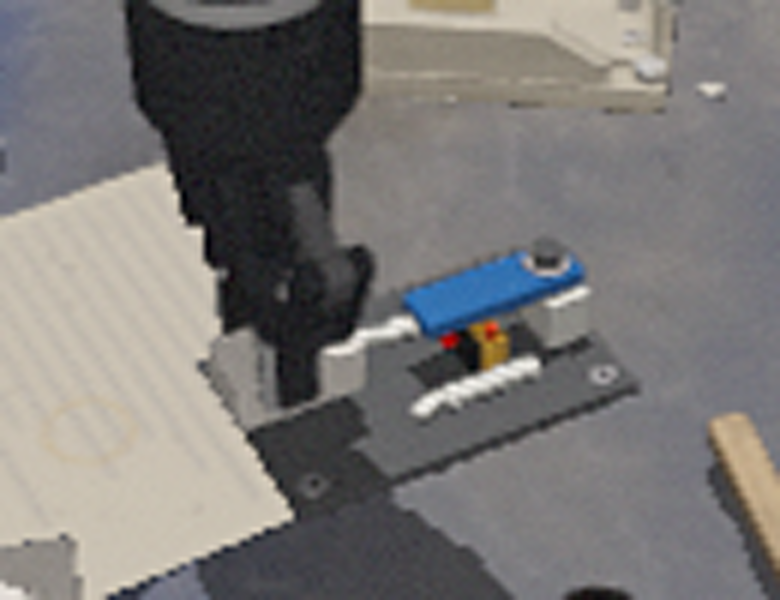

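View pics/top4.png

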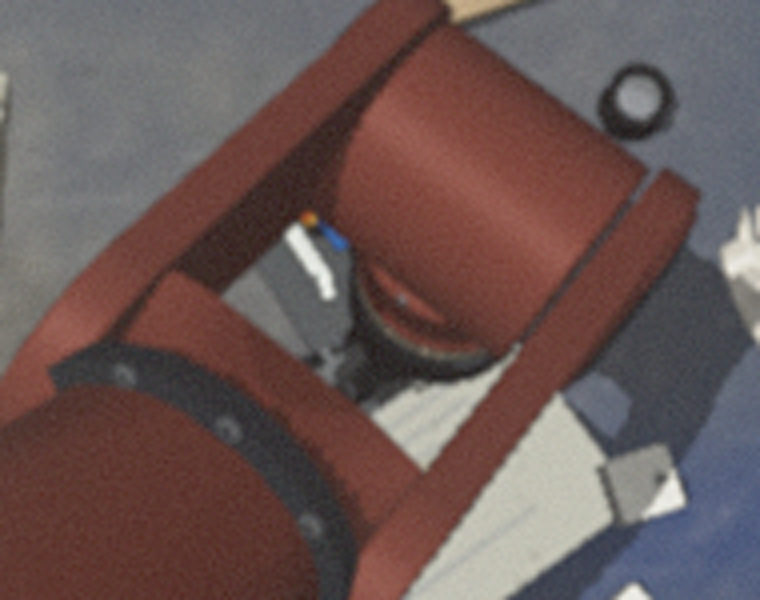

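The side picture shows the block hovering above the clear half of the plate in line with the guides (block about (295,370), guide flares at (340,350) and (420,405)). The top view is mostly hidden by the arm. Lowering onto the base.

>>> play_rows(increments=[{"xyz": [0.05,0.08,0.8],"delta_rot": [0,0,-0.001],"jaw": 2.5},{"xyz": [0,0,0.5],"delta_rot": [0,0,0],"jaw": 2.5},{"xyz": [0,0,0.2],"delta_rot": [0,0,0],"jaw": 2.5},{"xyz": [0,0,0],"delta_rot": [0,0,0],"jaw": 2.5},{"xyz": [0,0,0],"delta_rot": [0,0,0],"jaw": 2.5}])

```text
time: 5.65
ee_pos: [533.6, -365.2, 16.0]
eef_rot: [3.027, 0.841, 0.0]
ft_force: [-0.4, -0.3, -0.6]
opening: 28.5
```

Run:
```python
from h import *
p,d=r.get_image("side"); cv2.imwrite("pics/side5.png",cv2.resize(p[165:265,215:345,::-1],(780,600),interpolation=cv2.INTER_CUBIC))
need(532,-363.9,13.7,-58.9)
```

```text
t 5.7 pos [ 533.6 -365.2   16.1] ydir -58.96 tilt [ 0.0004 -0.0003] F [ 0.1  0.1 -0.8] open 28.2
rotz tool -0.001 shift cm now [-0.072 -0.199  0.236] after rot [-0.071 -0.199  0.236]
```

View pics/side5.png

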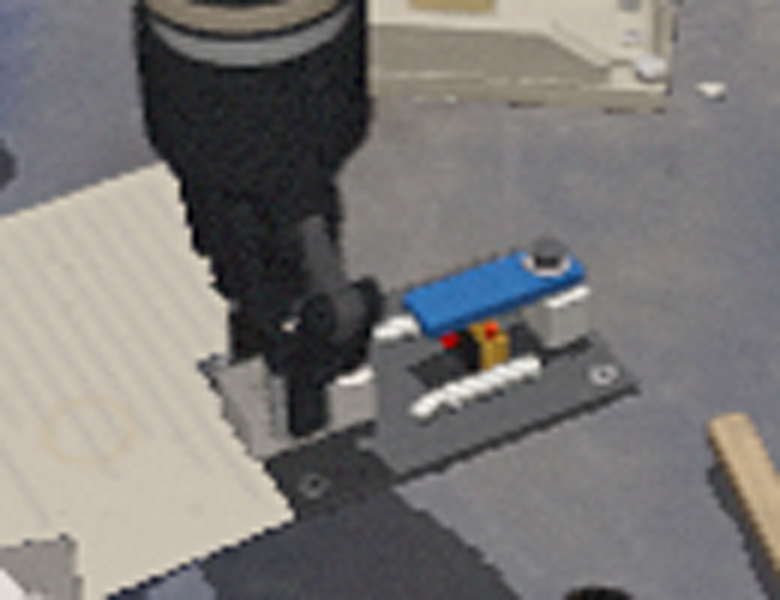

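>>> play_rows(increments=[{"xyz": [-0.07,-0.2,0.1],"delta_rot": [0,0,0],"jaw": 2.5},{"xyz": [0,0,0.1],"delta_rot": [0,0,0],"jaw": 2.5},{"xyz": [0,0,0],"delta_rot": [0,0,0],"jaw": 2.5},{"xyz": [0,0,0],"delta_rot": [0,0,0],"jaw": 2.5}])

```text
time: 6.2
ee_pos: [531.8, -363.8, 13.8]
eef_rot: [3.027, 0.841, 0.0]
ft_force: [0.8, 0.2, -1.7]
opening: 28.2
```

Run:
```python
from h import *
p,d=r.get_image("side"); cv2.imwrite("pics/side6.png",cv2.resize(p[195:255,235:315,::-1],(800,600),interpolation=cv2.INTER_CUBIC))
need(532,-363.9,13.7,-58.9)
```

```text
t 6.25 pos [ 531.8 -363.8   13.8] ydir -58.96 tilt [ 0.0001 -0.0001] F [ 0.5 -0.9  0.1] open 28.5
rotz tool -0.001 shift cm now [0.006 0.02  0.011] after rot [0.006 0.02  0.011]
```

View pics/side6.png

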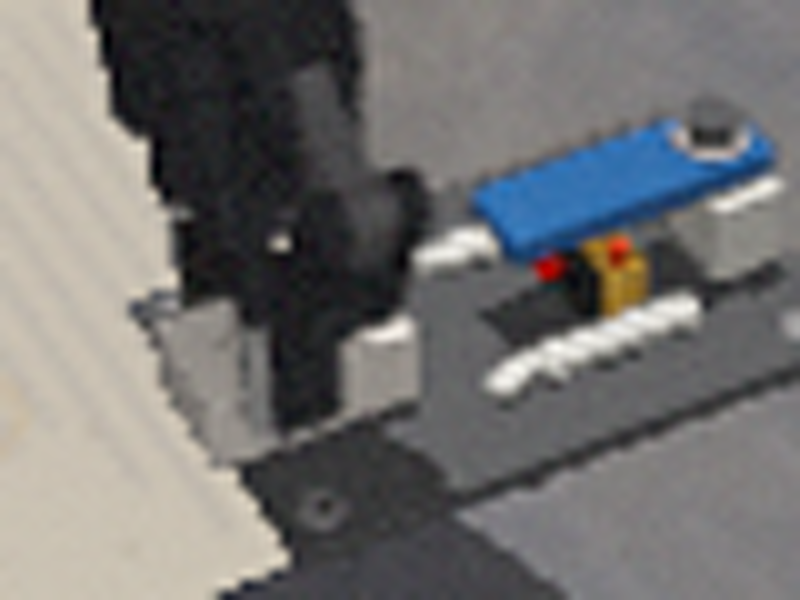

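Run:
```python
from h import *
a=np.radians(31.1);u=np.array([np.cos(a),np.sin(a)]);v=np.array([-u[1],u[0]]);O=np.array([580,-335])
def nst(n,px,z):
    w=ray(n,*px,z)[:2]-O; return (w@u).round(1),(w@v).round(1)
Z=lambda x,y:(235+x/10-.5+.05,195+y/10-.5+.05)
for nm,q,z in [("rear near bot",(232,463),6.3),("front near bot",(418,402),6.3),("front near top",(415,320),26.3),("pin",(550,265),15),("stop near top",(598,247),22),("stop near top back",(645,258),22),("guide near front top",(492,375),11),("guide near back",(700,300),11),("guide far front",(420,250),11),("flag2 z22",(620,248),22),("toe near-left low",(515,262),28.5),("toe far-left top",(478,190),36.5),("toe near-front top",(512,235),36.5)]:
    print(nm,nst("side",Z(*q),z))
T=lambda x,y:(220+x/3.747-.4,180+y/3.75-.4)
for nm,q,z in [("guideL outer-front",(232,205),11),("guideL end",(183,120),11),("guideR front",(308,155),11),("guideR end",(250,76),11),("flag L",(212,127),22),("flag R",(254,98),22)]:
    print(nm,nst("top",T(*q),z))
```

```text
rear near bot (np.float64(-69.4), np.float64(-14.0))
front near bot (np.float64(-25.5), np.float64(-16.5))
front near top (np.float64(-23.3), np.float64(-11.9))
pin (np.float64(16.6), np.float64(0.4))
stop near top (np.float64(25.2), np.float64(-6.2))
stop near top back (np.float64(32.7), np.float64(-14.4))
guide near front top (np.float64(-9.4), np.float64(-21.0))
guide near back (np.float64(42.6), np.float64(-22.0))
guide far front (np.float64(-5.0), np.float64(22.9))
flag2 z22 (np.float64(29.4), np.float64(-8.8))
toe near-left low (np.float64(3.4), np.float64(-8.0))
toe far-left top (np.float64(3.3), np.float64(9.1))
toe near-front top (np.float64(3.0), np.float64(-7.7))
guideL outer-front (np.float64(-12.1), np.float64(24.4))
guideL end (np.float64(39.4), np.float64(21.2))
guideR front (np.float64(-11.8), np.float64(-23.0))
guideR end (np.float64(40.0), np.float64(-21.1))
flag L (np.float64(25.9), np.float64(11.9))
flag R (np.float64(26.8), np.float64(-14.7))
```

>>> play_rows(increments=[{"xyz": [0.5,0,0],"delta_rot": [0,0,0],"jaw": 2.5},{"xyz": [0.5,0,0],"delta_rot": [0,0,0],"jaw": 2.5},{"xyz": [0.5,0,0],"delta_rot": [0,0,0],"jaw": 2.5},{"xyz": [0.5,0,0],"delta_rot": [0,0,0],"jaw": 2.5},{"xyz": [0.3,0,0],"delta_rot": [0,0,0],"jaw": 2.5}])

```text
time: 6.88
ee_pos: [551.9, -351.6, 13.8]
eef_rot: [3.027, 0.841, 0.0]
ft_force: [0.3, -0.6, -0.6]
opening: 28.4
```

>>> play_rows(increments=[{"xyz": [0.3,0,0],"delta_rot": [0,0,0],"jaw": 2.5},{"xyz": [0.3,0,0],"delta_rot": [0,0,0],"jaw": 2.5},{"xyz": [0.2,0,0],"delta_rot": [0,0,0],"jaw": 2.5},{"xyz": [0,0,0],"delta_rot": [0,0,0],"jaw": 2.5},{"xyz": [0,0,0],"delta_rot": [0,0,0],"jaw": 2.5}])

```text
time: 7.5
ee_pos: [558.3, -347.8, 13.8]
eef_rot: [-3.027, -0.841, 0.0]
ft_force: [-0.3, -0.5, 0.0]
opening: 27.9
```

Run:
```python
from h import *
p,d=r.get_image("side"); cv2.imwrite("pics/side7.png",cv2.resize(p[195:255,235:315,::-1],(800,600),interpolation=cv2.INTER_CUBIC))
a=np.radians(31.1);u=np.array([np.cos(a),np.sin(a)])
x=O=np.array([580,-335])-24*u
need(x[0],x[1],13.5,-58.9)
```

```text
t 7.55 pos [ 558.3 -347.8   13.8] ydir -58.96 tilt [-0.0001  0.    ] F [ 0.1  0.4 -0.4] open 28.4
rotz tool -0.0011 shift cm now [0.123 0.026 0.028] after rot [0.123 0.026 0.028]
```

View pics/side7.png

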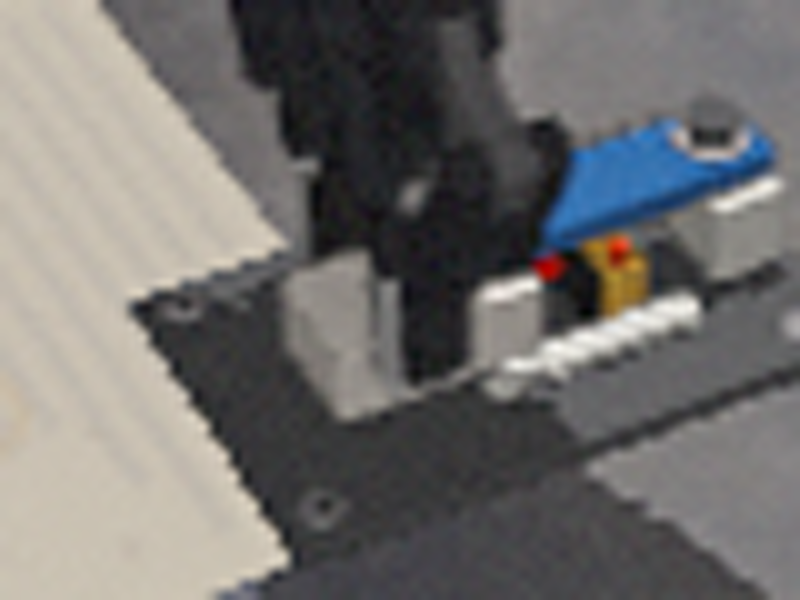

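No side contact felt, and the picture shows the block front at about (543,320), short of the red pin at (550,267). Advance 4 mm, hold, then creep.

>>> play_rows(increments=[{"xyz": [0.2,0,0.02],"delta_rot": [0,0,0],"jaw": 2.5},{"xyz": [0.2,0,0.02],"delta_rot": [0,0,0],"jaw": 2.5},{"xyz": [0,0,0],"delta_rot": [0,0,0],"jaw": 2.5},{"xyz": [0,0,0],"delta_rot": [0,0,0],"jaw": 2.5}])

```text
time: 8.05
ee_pos: [562.1, -345.7, 13.6]
eef_rot: [3.027, 0.841, 0.001]
ft_force: [1.0, -0.2, -0.4]
opening: 28.1
```

Run:
```python
from h import *
p,d=r.get_image("side"); cv2.imwrite("pics/side8.png",cv2.resize(p[195:255,235:315,::-1],(800,600),interpolation=cv2.INTER_CUBIC))
need(560,-346,13.5,-58.9)
```

```text
t 8.1 pos [ 562.1 -345.7   13.6] ydir -58.96 tilt [ 0.0005 -0.0001] F [ 0.1  0.1 -0.3] open 28.3
rotz tool -0.001 shift cm now [-0.195 -0.081  0.006] after rot [-0.195 -0.081  0.006]
```

View pics/side8.png

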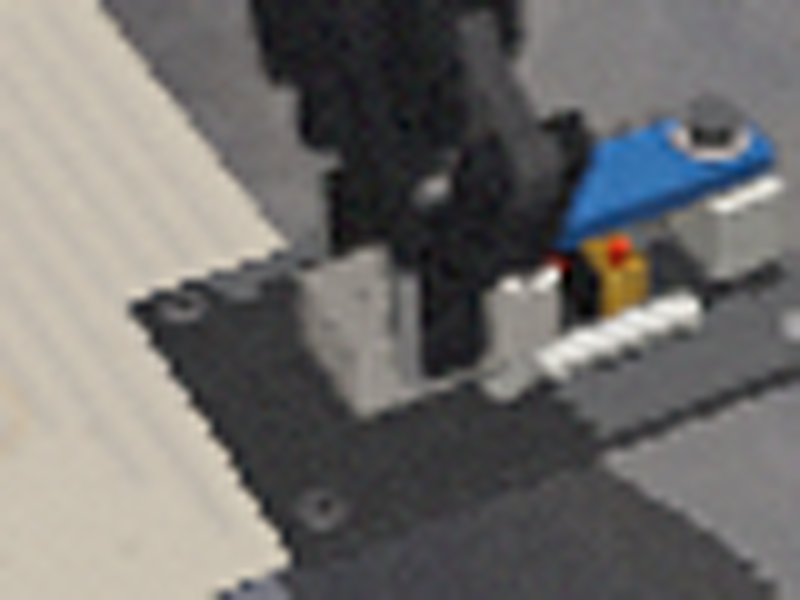

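>>> play_rows(increments=[{"xyz": [0.08,0,0],"delta_rot": [0,0,0],"jaw": 2.5},{"xyz": [0.08,0,0],"delta_rot": [0,0,0],"jaw": 2.5},{"xyz": [0.08,0,0],"delta_rot": [0,0,0],"jaw": 2.5},{"xyz": [0.05,0,0],"delta_rot": [0,0,0],"jaw": 2.5},{"xyz": [0,0,0],"delta_rot": [0,0,0],"jaw": 2.5}])

```text
time: 8.72
ee_pos: [564.2, -344.3, 13.5]
eef_rot: [3.027, 0.841, -0.0]
ft_force: [-0.9, -0.4, 2.2]
opening: 28.2
```

>>> play_rows(increments=[{"xyz": [0.04,0,0],"delta_rot": [0,0,0],"jaw": 2.5},{"xyz": [0.04,0,0],"delta_rot": [0,0,0],"jaw": 2.5},{"xyz": [0.02,0,0],"delta_rot": [0,0,0],"jaw": 2.5},{"xyz": [0,0,0],"delta_rot": [0,0,0],"jaw": 2.5}])

```text
time: 9.22
ee_pos: [565.1, -343.9, 13.6]
eef_rot: [3.027, 0.841, -0.0]
ft_force: [-2.6, -1.9, 3.2]
opening: 28.4
```

Run:
```python
from h import *
p,d=r.get_image("side"); cv2.imwrite("pics/side9.png",cv2.resize(p[195:255,235:315,::-1],(800,600),interpolation=cv2.INTER_CUBIC))
need(560,-346,13.5,-58.9)
```

```text
t 9.28 pos [ 565.1 -343.9   13.6] ydir -58.96 tilt [ 0.     -0.0003] F [-2.5 -2.1  3. ] open 28.4
rotz tool -0.001 shift cm now [-0.549 -0.083  0.007] after rot [-0.548 -0.084  0.007]
```

View pics/side9.png

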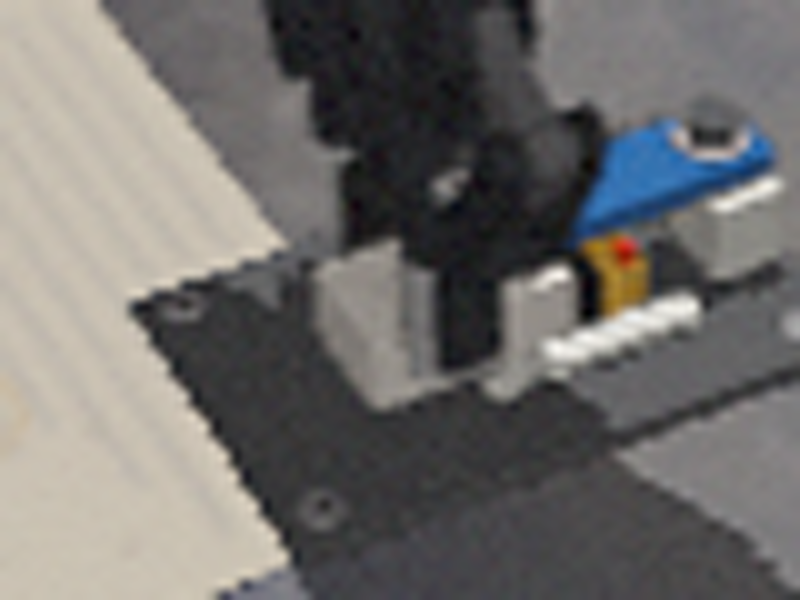

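>>> play_rows(increments=[{"xyz": [0,0,-0.02],"delta_rot": [0,0,0],"jaw": 2.5},{"xyz": [0.02,0,0],"delta_rot": [0,0,0],"jaw": 2.5},{"xyz": [0.02,0,0],"delta_rot": [0,0,0],"jaw": 2.5}])

```text
time: 9.65
ee_pos: [565.6, -343.5, 13.6]
eef_rot: [3.027, 0.841, 0.0]
ft_force: [-1.3, -2.0, 2.4]
opening: 28.6
```

>>> play_rows(increments=[{"xyz": [0.02,0,0],"delta_rot": [0,0,0],"jaw": 2.5},{"xyz": [0.02,0,0],"delta_rot": [0,0,0],"jaw": 2.5},{"xyz": [0.02,0,0],"delta_rot": [0,0,0],"jaw": 2.5}])

```text
time: 10.02
ee_pos: [566.1, -343.2, 13.6]
eef_rot: [3.027, 0.841, 0.0]
ft_force: [-1.5, -2.3, 2.4]
opening: 27.9
```

>>> play_rows(increments=[{"xyz": [0.02,0,-0.03],"delta_rot": [0,0,0],"jaw": 2.5},{"xyz": [0.02,0,0],"delta_rot": [0,0,0],"jaw": 2.5},{"xyz": [0.02,0,0],"delta_rot": [0,0,0],"jaw": 2.5}])

```text
time: 10.4
ee_pos: [566.4, -342.5, 13.6]
eef_rot: [-3.026, -0.84, 0.0]
ft_force: [-0.8, -0.9, -1.7]
opening: 28.4
```

>>> play_rows(increments=[{"xyz": [0.02,0,0],"delta_rot": [0,0,0],"jaw": 2.5},{"xyz": [0.02,0,0],"delta_rot": [0,0,0],"jaw": 2.5},{"xyz": [0.02,0,0],"delta_rot": [0,0,0],"jaw": 2.5}])

```text
time: 10.78
ee_pos: [566.9, -342.3, 13.7]
eef_rot: [-3.026, -0.841, 0.0]
ft_force: [-0.2, 0.3, -1.4]
opening: 28.1
```

Run:
```python
from h import *
p,d=r.get_image("side"); cv2.imwrite("pics/side10.png",cv2.resize(p[195:255,235:315,::-1],(800,600),interpolation=cv2.INTER_CUBIC))
need(560,-346,13.5,-58.9)
```

```text
t 10.82 pos [ 566.9 -342.2   13.6] ydir -58.95 tilt [-0.0004  0.0005] F [ 0.2 -0.6 -0.7] open 28.4
rotz tool -0.0009 shift cm now [-0.783 -0.032  0.014] after rot [-0.783 -0.032  0.014]
```

View pics/side10.png

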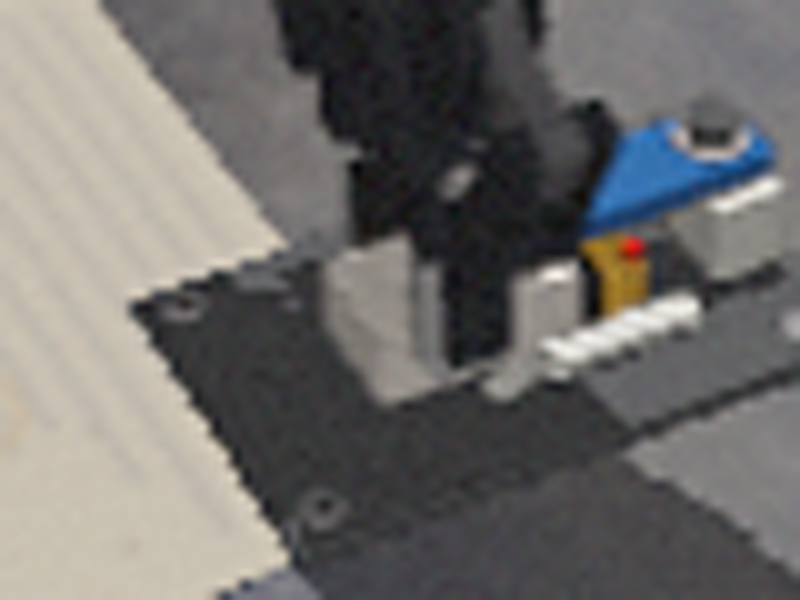

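>>> play_rows(increments=[{"xyz": [0.02,0,0],"delta_rot": [0,0,0],"jaw": 2.5},{"xyz": [0.02,0,0],"delta_rot": [0,0,0],"jaw": 2.5},{"xyz": [0,0,0],"delta_rot": [0,0,0],"jaw": 2.5}])

```text
time: 11.2
ee_pos: [567.3, -342.2, 13.8]
eef_rot: [-3.027, -0.841, 0.0]
ft_force: [-1.6, -0.6, -1.3]
opening: 28.2
```

>>> play_rows(increments=[{"xyz": [0.02,0,0],"delta_rot": [0,0,0],"jaw": 2.5},{"xyz": [0.01,0,0],"delta_rot": [0,0,0],"jaw": 2.5},{"xyz": [0,0,0],"delta_rot": [0,0,0],"jaw": 2.5}])

```text
time: 11.58
ee_pos: [567.5, -342.2, 13.9]
eef_rot: [-3.027, -0.841, 0.0]
ft_force: [-1.4, -0.1, -1.4]
opening: 28.3
```

Run:
```python
from h import *
need(560,-346,13.5,-58.9)
for i in range(3): print(r.read_state()['ft_force'].round(1))
```

```text
t 11.57 pos [ 567.5 -342.2   13.9] ydir -58.96 tilt [-0.0002  0.0001] F [-1.4 -0.1 -1.4] open 28.3
rotz tool -0.001 shift cm now [-0.843 -0.058  0.038] after rot [-0.843 -0.059  0.037]
[-1.4 -0.1 -1.4]
[-1.4 -0.1 -1.4]
[-1.4 -0.1 -1.4]
```

>>> play_rows(increments=[{"xyz": [0.02,0,0],"delta_rot": [0,0,0],"jaw": 2.5},{"xyz": [0.01,0,0],"delta_rot": [0,0,0],"jaw": 2.5},{"xyz": [0,0,0],"delta_rot": [0,0,0],"jaw": 2.5}])

```text
time: 11.95
ee_pos: [567.6, -342.1, 13.9]
eef_rot: [-3.027, -0.841, 0.001]
ft_force: [-2.0, -0.6, 0.0]
opening: 28.4
```

>>> play_rows(increments=[{"xyz": [0.02,0,0],"delta_rot": [0,0,0],"jaw": 2.5},{"xyz": [0.01,0,0],"delta_rot": [0,0,0],"jaw": 2.5},{"xyz": [0,0,0],"delta_rot": [0,0,0],"jaw": 2.5}])

```text
time: 12.32
ee_pos: [567.7, -342.1, 13.9]
eef_rot: [-3.027, -0.841, 0.001]
ft_force: [-2.5, -1.2, -0.4]
opening: 28.2
```

Run:
```python
from h import *
p,d=r.get_image("side"); cv2.imwrite("pics/side11.png",cv2.resize(p[195:255,235:315,::-1],(800,600),interpolation=cv2.INTER_CUBIC))
need(560,-346,13.5,-58.9)
```

```text
t 12.38 pos [ 567.7 -342.1   13.8] ydir -58.95 tilt [-0.0009 -0.0001] F [-4.4 -1.4  0.5] open 28.0
rotz tool -0.0009 shift cm now [-0.863 -0.059  0.035] after rot [-0.863 -0.06   0.035]
```

View pics/side11.png

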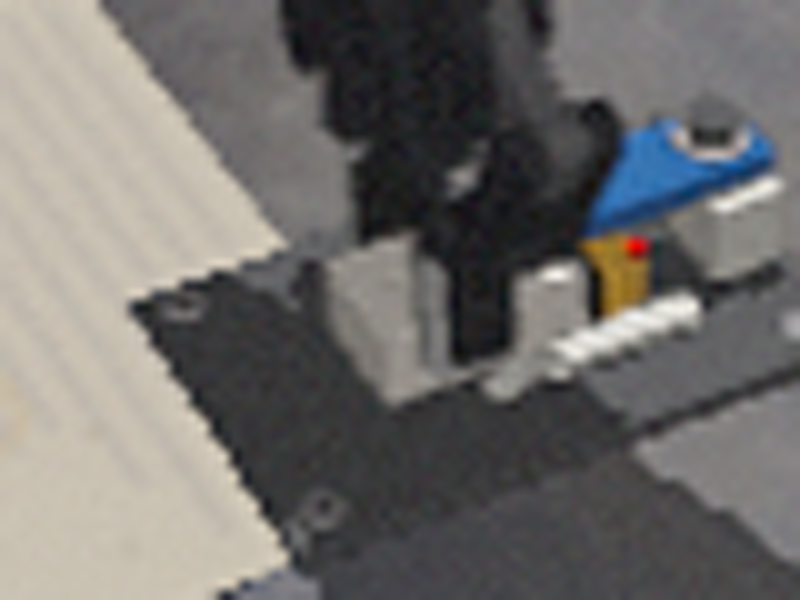

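>>> play_rows(increments=[{"xyz": [0.01,0,0],"delta_rot": [0,0,0],"jaw": 2.5},{"xyz": [0.01,0,0],"delta_rot": [0,0,0],"jaw": 2.5},{"xyz": [0,0,0],"delta_rot": [0,0,0],"jaw": 2.5}])

```text
time: 12.75
ee_pos: [567.8, -342.0, 13.9]
eef_rot: [-3.027, -0.841, 0.002]
ft_force: [-4.4, -2.6, 0.9]
opening: 28.3
```

Run:
```python
from h import *
a=np.radians(31.1);u=np.array([np.cos(a),np.sin(a)]);O=np.array([580,-335])
p1,_=r.get_image("side"); p0=np.load("pics/side0.npz")['p']
for p in (p0,p1):
    q=p[205:235,285:310].astype(float); w=np.clip(q[:,:,0]-2.2*q[:,:,1],0,None)*(q[:,:,0]>90)
    w[:, :8]=0
    yy,xx=np.mgrid[205:235,285:310]; c=((w*xx).sum()/w.sum(),(w*yy).sum()/w.sum())
    X=ray("side",*c,22)[:2]-O; print(c,w.sum(),"nest x",X@u)
need(560,-346,13.5,-58.9)
```

```text
(np.float64(296.2684859154929), np.float64(219.57394366197184)) 227.2 nest x 28.488165825244465
(np.float64(298.3255813953488), np.float64(219.26889534883722)) 412.8 nest x 33.007745169467555
t 12.8 pos [ 567.8 -342.    13.9] ydir -58.95 tilt [-0.0011 -0.0002] F [-5.  -2.2  1.1] open 28.2
rotz tool -0.0008 shift cm now [-0.874 -0.06   0.038] after rot [-0.874 -0.061  0.037]
```

Force rises along the slide only (about 5 N), and the flag has moved about 4 mm, so the block is home. Releasing.

>>> play_rows(increments=[{"xyz": [0,0,0],"delta_rot": [0,0,0],"jaw": 3.6},{"xyz": [0,0,0],"delta_rot": [0,0,0],"jaw": 4.5},{"xyz": [0,0,0],"delta_rot": [0,0,0],"jaw": 5},{"xyz": [0,0,0],"delta_rot": [0,0,0],"jaw": 5}])

```text
time: 13.3
ee_pos: [568.8, -341.7, 14.1]
eef_rot: [3.027, 0.841, 0.001]
ft_force: [0.8, 0.2, 0.6]
opening: 49.8
```

>>> play_rows(increments=[{"xyz": [0,0,-1],"delta_rot": [0,0,0],"jaw": 5},{"xyz": [0,0,-2],"delta_rot": [0,0,0],"jaw": 5},{"xyz": [0,0,-4],"delta_rot": [0,0,0],"jaw": 5},{"xyz": [0,0,-5],"delta_rot": [0,0,0],"jaw": 5},{"xyz": [-4,0,-4],"delta_rot": [0,0,0],"jaw": 5}])

```text
time: 13.92
ee_pos: [536.5, -362.4, 178.8]
eef_rot: [3.021, 0.845, 0.006]
ft_force: [-0.2, -0.7, 0.8]
opening: 49.7
```

>>> play_rows(increments=[{"xyz": [-5,3,0],"delta_rot": [0,0,0],"jaw": 5},{"xyz": [-5,3,0],"delta_rot": [0,0,0],"jaw": 5},{"xyz": [-5,3,0],"delta_rot": [0,0,0],"jaw": 5},{"xyz": [-5,3,0],"delta_rot": [0,0,0],"jaw": 5},{"xyz": [0,0,0],"delta_rot": [0,0,0],"jaw": 5}])

```text
time: 14.55
ee_pos: [421.9, -572.9, 176.2]
eef_rot: [3.025, 0.831, -0.0]
ft_force: [0.9, -0.2, 0.3]
opening: 50.0
```

Run:
```python
from h import *
p,d=r.get_image("side"); cv2.imwrite("pics/side12.png",cv2.resize(p[195:255,235:315,::-1],(800,600),interpolation=cv2.INTER_CUBIC))
cv2.imwrite("pics/side12f.png",p[:,:,::-1])
p,d=r.get_image("top"); cv2.imwrite("pics/top12.png",cv2.resize(p[170:340,200:400,::-1],(706,600),interpolation=cv2.INTER_CUBIC))
print(r.read_state()['time'])
```

```text
14.65
```

View pics/side12.png

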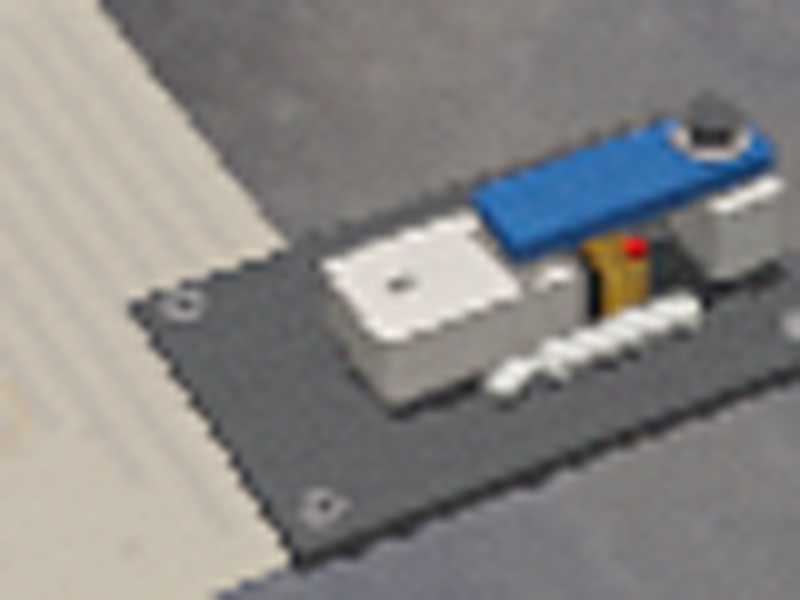

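View pics/top12.png

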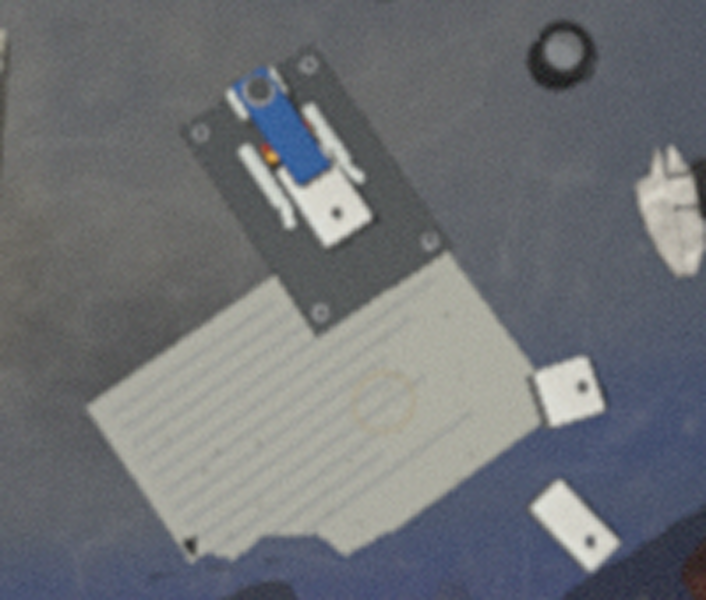

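Run:
```python
from h import *
a=np.radians(31.1);u=np.array([np.cos(a),np.sin(a)]);v=np.array([-u[1],u[0]]);O=np.array([580,-335])
for q in [(373,215),(326,248)]:
    w=ray("top",200+q[0]/3.53-.4,170+q[1]/3.53-.4,26)[:2]-O; print("rear corner",w@u,w@v)
for n,x0,x1,y0,y1,k in(("side",293,310,205,235,0),("top",282,295,198,215,0),("top",270,281,205,220,0)):
    p1,_=r.get_image(n); p0=np.load(f"pics/{n}0.npz")['p']
    for p in (p0,p1):
        q=p[y0:y1,x0:x1].astype(float); w=np.clip(q[:,:,0]-1.8*q[:,:,1],0,None)*(q[:,:,0]>80)
        yy,xx=np.mgrid[y0:y1,x0:x1]
        if w.sum()>0:
            c=((w*xx).sum()/w.sum(),(w*yy).sum()/w.sum()); X=ray(n,*c,22)[:2]-O; print(n,np.round(c,2),w.sum().round(),"nest",(X@u).round(1),(X@v).round(1))
print(r.read_state()['time'])
```

```text
rear corner -33.01528596233297 -15.797134194561306
rear corner -34.132974657400524 15.333746650179283
side [296.34 219.61] 331.0 nest 28.6 -9.3
side [298.07 219.23] 411.0 nest 32.6 -10.1
top [276.   213.66] 42.0 nest 25.7 12.4
top [275.   211.52] 42.0 nest 30.3 11.7
14.8
```

Run:
```python
from rig import r
print(r.sign_off())
```

```text
the job is handed in; nothing more can be done
None
```

I loaded the long block into the nest, let go of it, and handed the job in at 14.8 s of the 43 s allowed. No verdict came back, so what follows is from my own last checks.

- **On the way:** I gripped the block by its 30 mm sides and set it on the base. I slid it under the toe and paused with the pin still out, at an estimated nest x of about -15 mm. Then I crept in until the force along the slide rose to about 5.5 N, well under the 15 N limit.
- **Block position:** in the last pictures the block lies on the base under the toe. Its centre is at nest x of about -8.6 mm and y of about -0.2 mm, with its long axis within about 2° of the slide.
- **Pin:** the red flags moved about 4.0 mm in the side view and 4.6 mm in the top view, which agrees with the pin's full 4 mm travel. The toe and block hide the pin itself, so I judged it only from the flags and the force.
- **Bystanders:** the cube, small block and loupe look unmoved in the final top picture. The nut box was outside that view and I did not measure it again, but the arm never went near it. The gripper is clear of everything.
- **One disagreement:** partway in I felt 2.5–3 N of resistance along the slide. It went away when I lifted the block a fraction of a millimetre, so it was rubbing on the base, not the stop.

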